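Fit the lantern head and raise the light mast

TASK

Fit the loose lantern head onto the spigot of the light mast while the mast is still down and turn it clockwise to its stop so that it locks; then press the release button on the foot and draw the mast up by the lantern, past the first stop, to the second stop, with both tubes fully out. The job ends with you still holding the lantern up there, not letting go, so that I can tighten the twist collars. Leave the jar, the tape measure and the pliers where they are.

Things in the scene. Friction and masses are not known exactly. Their poses are not given: they have to be found in the camera images.
- lantern_head: Loose lantern lamp head, 0.25 kg, 107 mm tall, upright on the bench: black ribbed hub (53 mm across, to 35 mm up), white diffuser (62 mm across), aluminium cap (65 mm across, top at 73 mm). Origin: centre of the underside, z up. Its hub is a bayonet socket (bore 29 mm across, 31 mm deep, open below) with two facing slots for the cross-pin of the mast's spigot.
- lantern_grip (a point): Middle of the black upright grip bar on top of the lantern head, 90 mm above its underside; axes as the head's. The bar is 16 mm thick along x, 50 mm long along y, and reaches from 71 to 107 mm above the underside. Locked means turned until this bar is in line with the cross-pin (x axis parallel to that of spigot_seat).
- spigot_seat (a point): Centre of the mast's seat (steel flange 44 mm across), on which the head's underside rests; axes as the stand's, 102 mm above the bench when the mast is down. Above it stands the spigot, 24 mm across, 28 mm tall, tip tapered. Its cross-pin, along y, 14 mm above the seat, is 6 mm thick and 35 mm long.
- entry_mark (a point): Same point as spigot_seat, but turned 60 degrees (1.05 rad) counter-clockwise, seen from above: the head drops over spigot and pin, down onto the seat, only with its x axis parallel to this x (either way round, within about 0.15 rad). Then turned 60 degrees clockwise to a stop it is locked: 2 to 3 mm of play, the mast comes up with it. Unlocked, it just lifts off.
- light_stand: Grey foot screwed to the bench with the mast's column. Origin: mast axis at bench level, z up, x from button to mast. The foot reaches 155 mm to -x (button end), 60 mm to +x, is 90 mm wide, 34 mm high. Column 43 mm across with black twist collar (53 mm across, top at 85 mm); on it the lower tube's collar (40 mm across, to 97 mm).
- release_top (a point): Top centre of the round release button (28 mm across, in a black ring) on the foot, 115 mm from the mast's axis on the stand's -x side. Pressed straight down against a spring.
- release (a joint): Button depth: 0 up, 0.008 m fully down (5 N there). At about 5 mm it frees the catch that holds the mast down; a short kick-up spring then lifts the mast about 16 mm, and the button comes back up when let go. Unpressed, the mast cannot be drawn up.
- mast_upper (a joint): How far the thin upper tube, with spigot and head, stands out of the lower tube: 0 down, 0.05 m fully out. It slides easily (1 N and the weight) and comes out first: its end is the first stop. Let go, it slides back down.
- mast_lower (a joint): How far the lower tube (33 mm across) stands out of the column: 0 down, 0.05 m fully out. It is stiffer (6 N more) and follows once the upper tube is at its end; its own end is the second stop, the seat then 100 mm higher than at first. Total pull about 12 N.
- screw_jar: Bystander: glass jar of screws with a black lid, 66 mm across, 80 mm tall; origin under its centre. Jar and lantern head may stand in each other's places.
- tape_measure: Bystander: yellow tape measure standing upright, 36x93x68 mm; origin under its centre.
- pliers: Bystander: combination pliers with blue grips lying flat, 171x58x14 mm; origin under their centre.

How it is judged:
By the outcome, as a careful person would: the job done as asked, in the order asked, and still so for the second after the job is handed in, while the arm keeps its last pose, push and grip.
It also fails if it takes over 70 s, if anything falls off the work surface, if the arm or the gripper's body presses on something with over 40 N, if the wrist force passes 120 N, or if a joint passes its speed limit or range.

ROBOT

A 6-joint arm with a two-finger parallel gripper is mounted at the origin on a cart in front of the work surface, level with it; the furniture and walls round the work are solid. World frame = base frame: x ahead of the robot, y to its left, z up, the work surface at z = 0. Lengths are in m, angles in rad, forces in N, time in s.
With the tool pointing down it reaches from about 0.35 to 0.85 m from the base axis. Payload 8.1 kg.
Tool frame: the origin (TCP) lies on the front face of the gripper's body, between the roots of the fingers; the fingertips stand 73 mm ahead of it and the grasp point (between the pads) lies 54 mm ahead of it; z points along the fingers, y is the line along which they close (so a half turn about z gives the same grasp; the last joint's range is limited). The gripper opens to 85 mm and grips with 20 to 120 N. Pads are 22 mm wide; open, the fingers measure 114 mm over their backs; the gripper's body (76 mm by 85 mm) begins 54 mm behind the grasp point. The pads swing forward as they close: fully open they stand 13 mm farther back than shut.
Start: joints at [1.072, 0.13, 1.488, -0, 1.523, -0.085], TCP at [0.241, 0.549, 0.304] pointing down, gripper open.
Joint ranges: [-2.96, 2.96], [-0.89, 2.26], [0.02, 2.5], [-1.34, 4.48], [0, 2.73], [-2.66, 2.66]. Speed limits (rad/s): [2.39, 2.39, 2.79, 3.14, 3.14, 3.14].

INTERFACE

Orientations are given as a unit quaternion [w, x, y, z].
In Python, from workcell import manip, vision, sign_off gives the robot as it stands (manip), with the cameras (vision) and the job as plain functions. Calls block until the motion is done:
- manip.reach(position, orientation): joint-space move of the TCP to a pose.
- manip.move_straight(position, vel=0.15, ori=None): straight line of the TCP; ori=None keeps the orientation; vel is the mean speed in m/s.
- manip.goto_joints(angles): joint-space move.
- manip.command_gripper(opening, newtons=None): finger opening in m; newtons is the grip in N (None keeps the last); returns when the fingers have stopped.
- manip.hold(seconds).
- manip.ik(position, orientation): joint angles nearest the present ones, or None.
- manip.read_state(): the state.
- vision.get_image(name): name is "side" or "top" or "wrist"; returns a dict with "pixels" (400x640x3 uint8, red, green, blue), "range_z" (400x640 float32, m along the optical axis (not along the pixel's ray), 0 where there is no reading), "fx", "fy", "cx", "cy" (pixels), "cam_to_world" (4x4, takes a point from camera to world coordinates). Camera axes: x right, y up, looking along -z (the intrinsics and any distortion apply to the point x, -y, -z); pixel columns grow to the right and rows downward; lengths in m; the calibration is good to about 2 mm. The wrist camera is an equidistant fisheye: a pixel r from the principal point sees the ray r / f radians off the axis. A picture is of the moment at which its call begins.
A pose or a line that the arm cannot do raises manip.PlanningError and nothing moves.
- sign_off(): hands the job in; it is judged then, once.
The state is a dict: "clock": time; "joint_positions": joint angles; "dq": joint speeds; "joint_efforts": joint torques, N m; "tool_pos": TCP position; "eef_rot": TCP orientation; "force": force on the tool from outside, world axes, zero at the start; "torque": the same for the moment, N m; "opening": finger opening in m; "finger_force": force on a finger pad.
Only numpy, scipy, OpenCV 4.12 (cv2) and the standard library are available. Lean on these libraries where they do the work, as an engineer would, in place of code of your own. Each camera call takes 0.05 s, during which the arm holds its last target. There are 200 camera calls.

## Working session

There is one attempt and no reset: what is moved stays moved. The work goes in short steps, each a Python script; the robot and the scene stay as the last script left them, time stands still between calls to the robot, and variables do not carry over. Pictures are saved under pics/ and viewed, at most 10 in all, crops included, and the job is handed in when it is done.

```bash
mkdir -p pics; cat > h.py <<'E'
import numpy as np, cv2
from workcell import manip, vision, sign_off
def snap(name,fn):
    im=vision.get_image(name); cv2.imwrite('pics/'+fn+'.png',im['pixels'][:,:,::-1]); np.savez('pics/'+fn+'.npz',**{k:v for k,v in im.items()}); return im
def cloud(im):
    v,u=np.mgrid[:400,:640]; d=im['range_z'].astype(float)
    p=np.stack([(u-im['cx'])/im['fx']*d,-(v-im['cy'])/im['fy']*d,-d,np.ones_like(d)],-1)
    return (p@np.array(im['cam_to_world']).T)[...,:3]
E
python3 - <<'E'
from h import *
for n in('top','side'):
    im=snap(n,n+'0'); print(n,im['fx'],im['cx'],im['cy'],np.round(im['cam_to_world'],3).tolist(),(im['range_z']>0).mean(),im.keys())
s=manip.read_state(); print(s)
E
```

```text
top 397.94101851633343 320.6157344120689 206.35116294712967 [[-0.01, 0.986, -0.165, 0.338], [-1.0, -0.01, 0.003, -0.041], [0.002, 0.166, 0.986, 1.311], [0.0, 0.0, 0.0, 1.0]] 0.79971875 dict_keys(['pixels', 'range_z', 'fx', 'fy', 'cx', 'cy', 'cam_to_world'])
side 508.9406897473172 312.48025916042315 201.6690654780384 [[0.821, 0.253, -0.512, -0.344], [-0.571, 0.394, -0.72, -1.293], [0.02, 0.883, 0.468, 0.898], [0.0, 0.0, 0.0, 1.0]] 0.99597265625 dict_keys(['pixels', 'range_z', 'fx', 'fy', 'cx', 'cy', 'cam_to_world'])
{'clock': 0.1, 'joint_positions': array([ 1.07161616e+00,  1.31139468e-01,  1.48915424e+00, -1.60619272e-05,
        1.52300844e+00, -8.54040292e-02]), 'dq': array([ 1.42647624e-03, -2.05251512e-03, -4.39608829e-04,  8.21939100e-05,
        9.98778609e-04, -2.21088238e-03]), 'joint_efforts': array([ 5.22422033e-04, -5.70948136e+01, -5.01945126e+01, -1.69192085e-04,
        8.00770096e-03,  1.12894227e-05]), 'tool_pos': array([0.24104978, 0.54904496, 0.30292594]), 'eef_rot': array([-2.38612632e-04,  2.05414874e-01,  9.78674613e-01, -8.20806241e-04]), 'force': array([-1.36442298,  0.87401586, -0.30151144]), 'torque': array([-0.04220264, -0.06344381,  0.06551818]), 'finger_force': 0.0, 'opening': 0.08515728016376889}
```

View pics/top0.png

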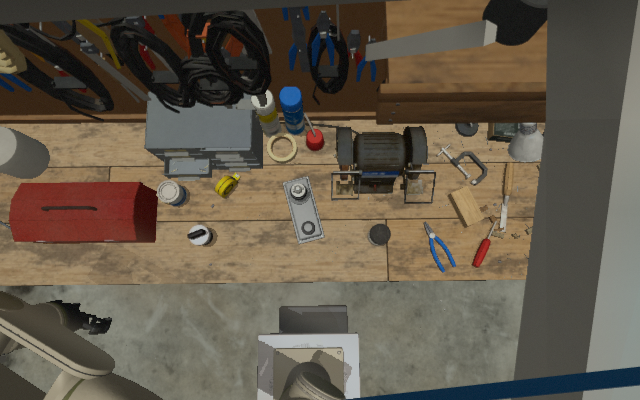

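View pics/side0.png

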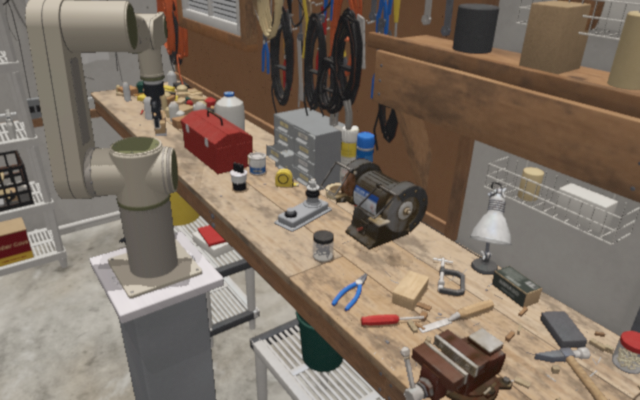

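Top view: lantern head (white, black bar) at (200,235), mast at (299,190), button at (308,228), jar at (380,235), tape at (228,185), pliers at (437,247).

```bash
python3 - <<'E'
from h import *
f=lambda n:dict(np.load(f'pics/{n}.npz'))
im=f('top0');P=cloud(im)
for n,(u,v) in dict(lan=(200,235),lanw=(207,237),mast=(299,190),btn=(308,228),jar=(380,235),tape=(228,185),bench=(260,220),gr=(345,185),redbox=(150,215),can=(172,192)).items(): print(n,np.round(P[v,u],3))
im=f('side0');P=cloud(im)
for n,(u,v) in dict(lan=(239,170),lanw=(239,182),mast=(313,186),btn=(291,213)).items(): print(n,np.round(P[v,u],3))
w=vision.get_image('wrist'); R=manip.read_state(); print(w['fx'],w['cx'],w['cy'],np.round(w['cam_to_world'],3))
E
```

```text
lan [0.457 0.324 0.096]
lanw [0.453 0.309 0.072]
mast [0.588 0.02  0.129]
btn [ 0.479 -0.005  0.062]
jar [ 0.453 -0.228  0.084]
tape [0.62  0.251 0.061]
bench [ 0.515  0.157 -0.005]
gr [ 0.6   -0.119  0.138]
redbox [0.527 0.501 0.048]
can [0.597 0.426 0.072]
lan [0.456 0.323 0.084]
lanw [0.45  0.318 0.037]
mast [0.587 0.016 0.109]
btn [ 0.475 -0.016  0.049]
309.70691628693146 323.8669781453215 200.3689239625744 [[ 0.402 -0.877 -0.262  0.175]
 [ 0.916  0.385  0.117  0.578]
 [-0.002 -0.287  0.958  0.373]
 [ 0.     0.     0.     1.   ]]
```

```bash
cat >> h.py <<'E'
def Q(yaw): return [0,float(np.cos(yaw/2)),float(np.sin(yaw/2)),0]
def wrays(im,u,v):
    x=(np.asarray(u,float)-im['cx'])/im['fx'];y=(np.asarray(v,float)-im['cy'])/im['fy'];r=np.hypot(x,y)+1e-12
    s=np.sin(r)/r; d=np.stack([x*s,-y*s,-np.cos(r)],-1); M=np.array(im['cam_to_world']); return M[:3,3],d@M[:3,:3].T
def onplane(im,u,v,z):
    o,d=wrays(im,u,v); return o+d*((z-o[2])/d[...,2])[...,None]
def wcloud(im):
    v,u=np.mgrid[:400,:640]; o,d=wrays(im,u,v); M=np.array(im['cam_to_world'])
    c=-(d@M[:3,2]); return o+d*(im['range_z']/np.where(c>.1,c,np.nan))[...,None]
E
python3 - <<'E'
from h import *
r=np.radians
manip.reach([.455,.322,.34],Q(r(125))); manip.hold(.3); snap('wrist','w1')
manip.reach([.54,.01,.36],Q(r(92))); manip.hold(.3); snap('wrist','w2')
a,b=[cv2.imread(f'pics/w{i}.png') for i in(1,2)]
cv2.imwrite('pics/w12.png',np.hstack([a[:,120:520],b[:,120:520]])); print(manip.read_state()['clock'],manip.read_state()['force'])
E
```

```text
3.2833 [-0.38467955 -0.33256965  0.30264012]
```

View pics/w12.png

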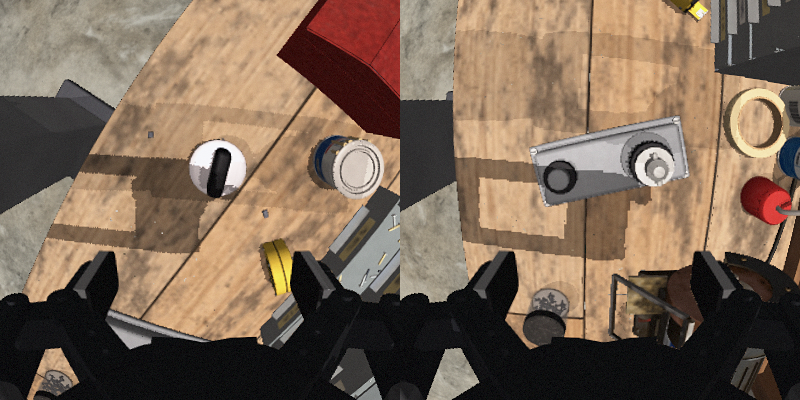

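Left half: lantern cap centred about (217,167) with the black bar at (218,172); right half: foot corners (532,148),(680,117),(688,180),(545,205), button (560,177), spigot tip (656,166). The jar is at (548,310).

```bash
python3 - <<'E'
from h import *
f=lambda n:dict(np.load(f'pics/{n}.npz'))
def big(m,seed=None):
    n,l,s,c=cv2.connectedComponentsWithStats(m.astype(np.uint8)); i=1+np.argmax(s[1:,4]); return l==i
def rect(P):
    (c,sz,a)=cv2.minAreaRect((P[:,:2]*1000).astype(np.float32)); return np.round(c,1),np.round(sz,1),round(a,1)
im=f('w1');P=wcloud(im);g=im['pixels'].max(2).astype(int);hsv=cv2.cvtColor(im['pixels'],cv2.COLOR_RGB2HSV)
W=np.zeros((400,640),bool);W[130:210,300:380]=1
print('z at bar,cap',P[172,338],P[155,325],P[172,290])
bar=big(W&(g<70)); v,u=np.nonzero(bar); print('bar px',bar.sum(),u.min(),u.max(),v.min(),v.max(),rect(onplane(im,u,v,.107)), 'mask z',np.nanpercentile(P[bar][:,2],[5,50,95]))
b2=W&(P[...,2]>.095); v,u=np.nonzero(b2); print('bar depth',b2.sum(),rect(onplane(im,u,v,.107)) , P[b2].mean(0))
w=W&(P[...,2]>.06); v,u=np.nonzero(w);X=onplane(im,u,v,.073)[:,:2].astype(np.float32); print('cap',w.sum(),rect(X),cv2.minEnclosingCircle(X*1000))
im=f('w2');P=wcloud(im)
print('z foot,btn,ring,spig',P[190,310],P[177,280],P[177,266],P[166,376])
W=np.zeros((400,640),bool);W[100:215,240:420]=1
ft=big(W&(P[...,2]>.02)); v,u=np.nonzero(ft&(P[...,2]<.045)); X=onplane(im,u,v,.034);print('foot',rect(X))
for n,lo,hi,z in(('spig',.115,.16,.13),('seat',.092,.112,.102),('spigpts',.12,.16,.125)):
    m=W&(P[...,2]>lo)&(P[...,2]<hi); v,u=np.nonzero(m);X=onplane(im,u,v,z); print(n,m.sum(),P[m].mean(0).round(4),rect(X))
B=np.zeros_like(W);B[150:205,255:305]=1
g=im['pixels'].max(2); m=big(B&(g<70)); v,u=np.nonzero(m); print('btn',m.sum(),np.median(P[m],0),rect(onplane(im,u,v,.038)))
c=cv2.resize(im['pixels'][95:225,235:425,::-1],None,fx=4,fy=4,interpolation=cv2.INTER_CUBIC); cv2.imwrite('pics/stand.png',c)
E
```

```text
z at bar,cap [0.4594212  0.3397215  0.10704088] [0.44178538 0.34246358 0.07473088] [4.22743823e-01 2.87694238e-01 1.65093498e-04]
bar px 803 327 350 148 198 (array([460.2, 338.6]), array([17.4, 51.7]), 22.3) mask z [0.09278522 0.10590507 0.10761483]
bar depth 778 (array([459.7, 342.2]), array([70.7, 72.1]), 28.9) [0.45977381 0.33974453 0.11325701]
cap 2574 (array([464.9, 337.7]), array([78.7, 80.2]), 28.9) ((462.2492980957031, 336.21563720703125), 54.07925033569336)
z foot,btn,ring,spig [ 0.52304379 -0.02218036  0.03251339] [ 4.86324569e-01 -2.31963755e-04  5.73021014e-02] [ 0.466331   -0.00354384  0.04478776] [0.59138686 0.0305621  0.12898579]
foot (array([548.4,  14.3]), array([193.1,  74.6]), 14.6)
spig 466 [0.5934 0.0263 0.1246] (array([592.1,  27.1]), array([22.6, 29. ]), 48.8)
seat 739 [0.5921 0.0273 0.1018] (array([594.3,  25.5]), array([42., 42.]), 3.3)
spigpts 382 [0.5936 0.026  0.1261] (array([594. ,  25.8]), array([21.7, 20.8]), 3.8)
btn 538 [0.48858587 0.00151405 0.04570244] (array([483.4,  -4.8]), array([45.1, 42.8]), 1.4)
```

View pics/stand.png

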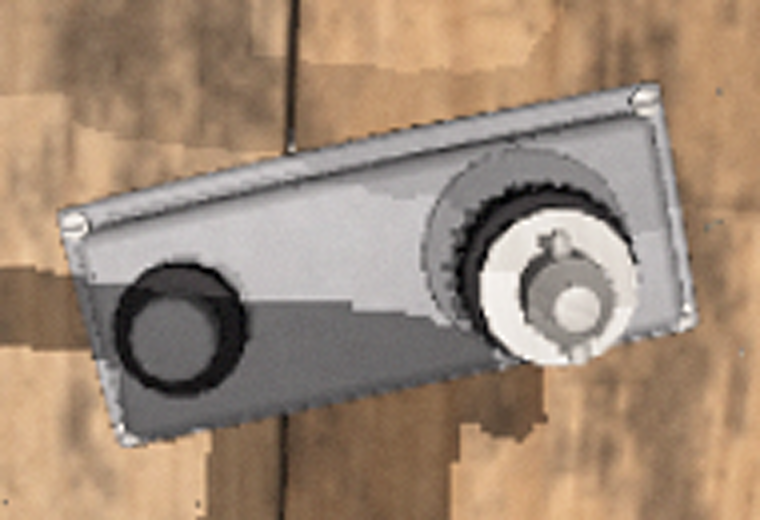

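Stand crop shows the button in its black ring at about (180,330), the spigot tip at (578,306) and the cross-pin running across the foot's long axis, as expected. Now the grasp.

```bash
python3 - <<'E'
from h import *
r=np.radians
im=dict(np.load('pics/w1.npz'));P=wcloud(im)
m=(np.hypot(P[...,0]-.46,P[...,1]-.339)<.045)&(P[...,2]>.066)&(P[...,2]<.08); m=cv2.morphologyEx(m.astype(np.uint8),cv2.MORPH_OPEN,np.ones((3,3)))
v,u=np.nonzero(m);print('cap',m.sum(),cv2.minEnclosingCircle((onplane(im,u,v,.073)[:,:2]*1000).astype(np.float32)))
m=(np.hypot(P[...,0]-.46,P[...,1]-.339)<.045)&(P[...,2]>.103)&(P[...,2]<.112)
v,u=np.nonzero(m);print('bar',m.sum(),cv2.minAreaRect((onplane(im,u,v,.107)[:,:2]*1000).astype(np.float32)))
E
```

```text
cap 1728 ((461.635498046875, 337.87200927734375), 32.55378341674805)
bar 666 ((461.4892883300781, 338.29620361328125), (15.644598007202148, 47.98447799682617), 20.935266494750977)
```

```bash
python3 - <<'E'
from h import *
r=np.radians
q=Q(r(90+21.3)); p=[.4615,.338]
manip.command_gripper(.06,60)
manip.reach(p+[.24],q); manip.move_straight(p+[.151],.1); manip.hold(.2)
print(manip.read_state()['force'],manip.read_state()['tool_pos'])
manip.command_gripper(0,60); s=manip.read_state(); print(s['opening'],s['finger_force'],s['force'],s['tool_pos'])
manip.move_straight(p+[.22],.1); manip.hold(.3); s=manip.read_state(); print(s['opening'],s['force'],s['clock'])
snap('side','s2'); im=snap('wrist','w3')
a=cv2.resize(cv2.imread('pics/s2.png')[100:250,180:380],(533,400)); cv2.imwrite('pics/g.png',np.hstack([a,cv2.imread('pics/w3.png')[:,190:455]]))
E
```

```text
[-0.31929295 -0.07161102  0.17745406] [0.46189147 0.33828541 0.15183881]
0.015164217197627032 58.97329330444336 [0.61758902 0.69770008 1.50701189] [0.46167776 0.33806498 0.15119821]
0.015020713979001827 [ 0.89857666 -0.03767795 -2.88664105] 7.85
```

View pics/g.png

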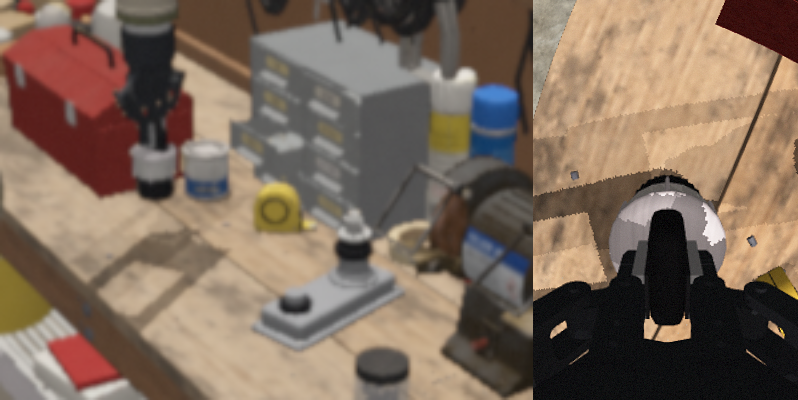

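The head hangs upright in the gripper (bar between the pads). Now over the mast and down in small, force-checked steps.

```bash
python3 - <<'E'
from h import *
r=np.radians
q=Q(r(90+14.4+60)); p=np.array([.5943,.0257])
manip.move_straight([.4615,.338,.33],.15)
manip.reach([*p,.33],q); manip.move_straight([*p,.288],.1); manip.hold(.3)
f0=manip.read_state()['force']; print('f0',f0)
z=.288
while z>.2515:
    z-=.003; manip.move_straight([*p,z],.05); manip.hold(.1); s=manip.read_state(); d=s['force']-f0
    print(round(z,3),s['tool_pos'].round(4),d.round(1),s['torque'].round(2))
    if abs(d[2])>12 or np.hypot(*d[:2])>15: break
print(s['opening'],s['clock'])
E
```

```text
f0 [-0.4020627   0.38148023 -2.7528726 ]
0.285 [0.5942 0.0257 0.2849] [ 1.1 -0.1 -0.8] [ 0.03 -0.   -0.01]
0.282 [0.5943 0.0257 0.2819] [-0.  -0.1  0.5] [-0.01  0.04  0.03]
0.279 [0.5943 0.0257 0.2789] [ 0.5 -0.3 -0.8] [-0.01 -0.04 -0.02]
0.276 [0.5943 0.0257 0.2759] [ 0.7 -0.5  0.7] [-0.01 -0.01  0.02]
0.273 [0.5943 0.0257 0.2729] [ 1.1  0.1 -0.1] [-0.02 -0.01 -0.02]
0.27 [0.5943 0.0257 0.2699] [ 0.4 -0.3  0.5] [-0.01 -0.03 -0.03]
0.267 [0.5943 0.0257 0.2669] [ 1.1 -0.5  0.5] [-0.03  0.    0.01]
0.264 [0.5943 0.0257 0.2639] [ 0.1 -0.3  0.8] [-0.02  0.08  0.02]
0.261 [0.5943 0.0257 0.2609] [0.7 0.2 1.1] [0.01 0.01 0.05]
0.258 [0.5943 0.0257 0.2579] [-0.3 -1.3  0.5] [-0.03  0.03 -0.04]
0.255 [0.5943 0.0257 0.2549] [-0.1 -0.5 -0.3] [-0.01 -0.01  0.  ]
0.252 [0.5948 0.0257 0.2529] [ 0.9 -0.3  8. ] [-0.01  0.06  0.05]
0.249 [0.5954 0.0258 0.2524] [-4.2 -0.4 20.2] [0.07 0.99 0.08]
0.014840604937655322 15.6
```

Seated. Ease the push, then turn clockwise watching the torque.

```bash
python3 - <<'E'
from h import *
r=np.radians
p=np.array([.5943,.0257,.2524]); manip.move_straight(p,.05); manip.hold(.2)
def yaw(s): w,x,y,z=s['eef_rot']; return np.degrees(2*np.arctan2(y,x))%360
for a in [52,44,36,28,20,14,8,4,2,0,-2,-4]:
    manip.move_straight(p,.05,Q(r(104.4+a))); manip.hold(.1); s=manip.read_state()
    print(a,round(yaw(s)-104.4,1),s['force'].round(1),s['torque'].round(2),s['tool_pos'].round(4))
    if abs(s['torque'][2])>1.2: break
print(s['opening'],s['clock'])
E
```

```text
52 52.0 [-1.2  0.2  4.8] [ 0.04 -0.03 -0.08] [0.5947 0.0257 0.2528]
44 44.0 [-0.   0.5  6.2] [ 0.03 -0.04 -0.06] [0.5947 0.0257 0.2528]
36 36.0 [-0.3  0.3  4.7] [-0.03 -0.12 -0.05] [0.5947 0.0256 0.2528]
28 28.0 [0.1 0.  5.6] [-0.05 -0.07 -0.13] [0.5947 0.0256 0.2528]
20 20.0 [0.1 0.1 6.1] [-0.08 -0.07 -0.08] [0.5947 0.0256 0.2528]
14 14.0 [ 0.9 -0.2  5.3] [-0.1 -0.1 -0.1] [0.5947 0.0256 0.2528]
8 8.0 [-0.7  0.5  6.2] [-0.1  -0.05 -0.07] [0.5947 0.0256 0.2528]
4 4.0 [ 0.7 -0.1  5.4] [-0.12 -0.06 -0.08] [0.5947 0.0256 0.2528]
2 2.0 [-0.1 -0.7  4.6] [-0.07 -0.14 -0.1 ] [0.5947 0.0256 0.2528]
0 -0.0 [-0.5 -0.6  5.7] [-0.21  0.02 -0.02] [0.5946 0.0255 0.2528]
-2 -2.0 [-0.6 -0.2  5.5] [-0.21  0.15  0.13] [0.5946 0.0255 0.2528]
-4 -4.0 [-1.7 -1.4  7.5] [-0.3   0.28  0.34] [0.5946 0.0255 0.2528]
0.01531731055315102 20.475
```

```bash
python3 - <<'E'
from h import *
r=np.radians
p=np.array([.5943,.0257,.2524])
for a in [-6,-8,-10]:
    manip.move_straight(p,.05,Q(r(104.4+a))); manip.hold(.15); s=manip.read_state()
    print(a,s['force'].round(1),s['torque'].round(2))
    if abs(s['torque'][2])>1: break
for a in (-2,): manip.move_straight(p,.05,Q(r(104.4+a)))
for dz in (.002,.004,.006):
    manip.move_straight(p+[0,0,dz],.05); manip.hold(.15); s=manip.read_state(); print(dz,s['tool_pos'].round(4),s['force'].round(1),s['torque'].round(2))
    if s['force'][2]<-12: break
manip.move_straight(p+[0,0,.0004],.05); manip.hold(.2); s=manip.read_state(); print(s['force'],s['opening'],s['clock'])
E
```

```text
-6 [-1.  -0.5  5.6] [-0.26  0.19  0.62]
-8 [-1.1 -1.   5.8] [-0.34  0.21  1.04]
0.002 [0.5941 0.0257 0.2537] [ 2.1 -0.3 -4.4] [-0.04 -0.5   0.12]
0.004 [0.5939 0.0259 0.2555] [  3.6   1.  -11.6] [ 0.2  -0.76  0.12]
0.006 [0.5936 0.0258 0.256 ] [  6.2   1.3 -21.2] [ 0.27 -1.51  0.12]
[ 0.68177795  0.53514135 -4.76479072] 0.015544468463721966 23.1917
```

Locked: firm stop, and an upward pull is resisted with only the expected play. Now let go, rise and press the button with closed fingers.

```bash
python3 - <<'E'
from h import *
r=np.radians
q0=Q(r(102.4)); m=np.array([.5943,.0257]); b=m-.115*np.array([np.cos(r(14.4)),np.sin(r(14.4))])
manip.command_gripper(.05); manip.move_straight([*m,.35],.2)
q=Q(r(194.4)); manip.reach([*b,.30],q); manip.command_gripper(0,40)
manip.move_straight([*b,.142],.15); manip.hold(.2); f0=manip.read_state()['force']; print(f0,manip.read_state()['clock'])
z=.142; c=None
while z>.112:
    z-=.002; manip.move_straight([*b,z],.06); manip.hold(.05); s=manip.read_state(); d=s['force']-f0
    print(round(z,3),s['tool_pos'][2].round(4),d.round(1))
    if d[2]>9: break
manip.hold(.3); print(manip.read_state()['clock']); snap('side','s3')
cv2.imwrite('pics/s3c.png',cv2.resize(cv2.imread('pics/s3.png')[100:250,210:390],None,fx=3,fy=3))
E
```

```text
[-0.06350891 -0.13542007  0.51919595] 27.675
0.14 0.14 [ 0.1  0.6 -0.9]
0.138 0.1379 [ 0.1  0.7 -0.2]
0.136 0.1359 [ 1.5  0.  -0.5]
0.134 0.1339 [-0.1  0.5 -0.5]
0.132 0.1319 [ 0.7  0.  -0.8]
0.13 0.1302 [1.5 0.2 1.1]
0.128 0.1283 [1.  0.3 3. ]
0.126 0.1258 [ 1.5 -0.9  1.1]
0.124 0.124 [-1.2 -0.6  4.6]
0.122 0.1226 [-3.9  1.  10.2]
30.975
```

View pics/s3c.png

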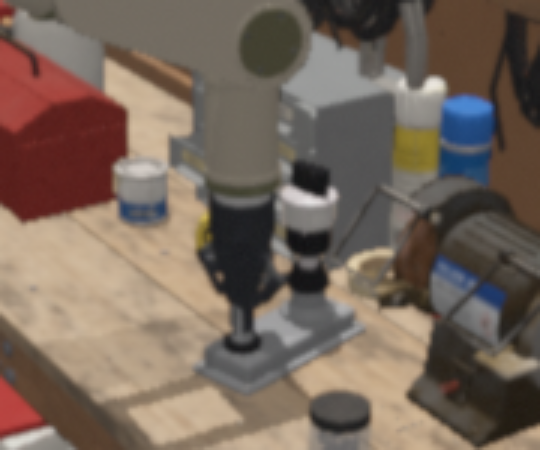

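The fingers are on the button (240,340) and the lantern (310,200) has kicked up, with a gap between its hub and the collar. Rise and re-measure the bar from the wrist camera.

```bash
python3 - <<'E'
from h import *
r=np.radians
m=np.array([.5943,.0257]); b=m-.115*np.array([np.cos(r(14.4)),np.sin(r(14.4))])
manip.move_straight([*b,.33],.2); manip.command_gripper(.06,80)
manip.reach([*m,.40],Q(r(103.4))); manip.hold(.2)
im=snap('wrist','w4');P=wcloud(im)
near=(np.hypot(P[...,0]-m[0],P[...,1]-m[1])<.045)&(P[...,2]<.26)
zt=np.percentile(P[near&(P[...,2]>.205)][:,2],[25,50,75]); print(zt)
k=near&(P[...,2]>zt[1]-.004)&(P[...,2]<zt[1]+.005); v,u=np.nonzero(k)
print(k.sum(),cv2.minAreaRect((onplane(im,u,v,zt[1])[:,:2]*1000).astype(np.float32)),manip.read_state()['clock'])
E
```

```text
[0.22268072 0.2237737  0.22445947]
987 ((594.0620727539062, 26.897865295410156), (14.889671325683594, 47.48966598510742), 13.885712623596191) 34.5333
```

```bash
python3 - <<'E'
from h import *
r=np.radians
m=np.array([.5942,.0262])
manip.reach([*m,.33],Q(r(103.9))); manip.move_straight([*m,.268],.1); manip.command_gripper(0,90)
s=manip.read_state(); print(s['opening'],s['force'],s['clock'])
z=.268
while z<.372:
    z+=.004 if z<.345 else .002
    manip.move_straight([*m,z],.05); manip.hold(.05); s=manip.read_state()
    print(round(z,3),s['tool_pos'].round(4),s['force'].round(1))
    if s['force'][2]<-24 : break
manip.hold(.3); s=manip.read_state(); print(s['force'],s['torque'],s['tool_pos'],s['opening'],s['clock'])
snap('side','s5'); cv2.imwrite('pics/s5c.png',cv2.resize(cv2.imread('pics/s5.png')[80:250,210:390],None,fx=3,fy=3))
E
```

```text
0.014667733915195916 [-0.99952896 -1.26778811  3.92614625] 36.1583
0.272 [0.5941 0.0263 0.2716] [ 0.5  0.6 -2. ]
0.276 [0.5942 0.0262 0.2761] [ 1.3  1.2 -2.8]
0.28 [0.5942 0.0262 0.2802] [ 0.3  1.  -2.7]
0.284 [0.5942 0.0262 0.2843] [-0.   1.3 -2. ]
0.288 [0.5942 0.0262 0.2883] [-1.   1.2 -3. ]
0.292 [0.5942 0.0262 0.2923] [ 0.4  0.9 -3.4]
0.296 [0.5942 0.0262 0.2963] [ 1.6  0.6 -3.1]
0.3 [0.5943 0.0262 0.3003] [-0.1  0.9 -2. ]
0.304 [0.5942 0.0262 0.3043] [-0.6 -0.  -2.3]
0.308 [0.5941 0.0262 0.3077] [ 0.1  0.6 -6.2]
0.312 [0.5941 0.0262 0.312 ] [ 0.8  0.4 -8.1]
0.316 [0.5942 0.0262 0.3164] [ 0.3  0.8 -7.4]
0.32 [0.5942 0.0262 0.3204] [-0.4  1.3 -6.5]
0.324 [0.5942 0.0262 0.3244] [-0.2  0.6 -7. ]
0.328 [0.5943 0.0262 0.3284] [-1.4 -0.5 -6.4]
0.332 [0.5943 0.0262 0.3324] [-0.6  1.3 -6.5]
0.336 [0.5943 0.0262 0.3364] [-0.9  0.7 -6.8]
0.34 [0.5942 0.0262 0.3404] [-0.5  0.1 -5.5]
0.344 [0.5943 0.0262 0.3444] [-1.5  1.  -5.9]
0.348 [0.5943 0.0262 0.3484] [-1.1  1.2 -5.9]
0.35 [0.5942 0.0262 0.3501] [-0.5  0.2 -9.1]
0.352 [0.5942 0.0262 0.3521] [-0.3  0.6 -8.2]
0.354 [0.5942 0.0262 0.3542] [-0.   1.3 -8.6]
0.356 [0.5941 0.0262 0.3552] [  1.2   0.  -16.9]
0.358 [0.5939 0.0262 0.3555] [  4.4   0.1 -25.3]
[  3.16729285   1.3245696  -24.74427823] [ 0.21328595 -0.97931722  0.09618515] [0.59385879 0.0261872  0.35554522] 0.014485868113928164 43.9583
```

View pics/s5c.png

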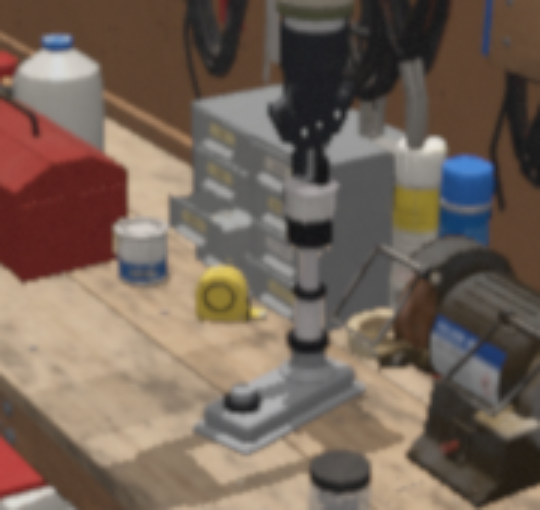

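Both tubes are out: the picture shows the upper tube at (310,265) and the lower at (310,318), with the lantern in the gripper, locked and at the second stop. Handing in while holding.

```bash
python3 -c "
from workcell import manip, vision, sign_off
print(sign_off())"
```

```text
the job is handed in; nothing more can be done
None
```

The lantern is locked on the mast, both tubes are fully out at the second stop, and the arm is still holding it there (about 25 N upward pull) for you to tighten the collars; the jar, tape measure and pliers were not touched.

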